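# Seat a cryovial cap and torque it four clicks on the bench capper

### The job

A cryovial with a loose cap stands in the white bench capper. Press the red plunger head all the way down to its stop and let it spring back up, then swing the blue-handled ratchet lever clockwise (seen from above) four clicks from its rest, never as far as the fifth, and finish with the gripper still holding it on the fourth click, because its spring takes it home if let go. Leave the other things on the bench undisturbed.

Things in the scene. Friction and masses are not known exactly. Their poses are not given: they have to be found in the camera images.
- capper: the bench capper, white, fixed: base plate 160 x 130 x 18 mm, a column at its +x edge (x 73 to 103 mm, 60 wide, 153 high) and a round head 60 mm across, 116 to 151 mm high, teal band, on a beam 44 mm wide. Origin on the work surface straight below the axis of head, plunger, lever and vial. +x points from the axis to the column, z up; its -x side roughly faces the robot.
- plunger_top (a point): centre of the top face of the red plunger head on top of the capper's head (disc 36 mm across, 8 mm thick, its top 176 mm above the work surface at rest). It moves with the plunger.
- plunger (a joint): travel of the plunger in m: 0 up at rest, 0.014 fully down at its stop. Pressed straight down; the spring needs about 5 N to start and 9 N at the stop, and brings it back up when released.
- lever_axis (a point): point on the lever's vertical turning axis, 136 mm above the work surface, level with lever_post (inside the white head). Feel of the lever: the push at the post rises from about 6 or 7 N to 10 or 12 N as the pawl climbs out of a notch, then falls back by 3 or 4 N as it drops over the crest into the next one; each fall is one click.
- lever_post (a point): middle of the lever's blue handle post: upright, round, 16 mm across, free from 110 to 160 mm above the work surface, at the end of a flat lever arm (14 mm wide, 100 to 110 mm high), 100 mm from the axis. The point is 136 mm above the work surface and moves with the lever; at rest it is at (-64, -77) mm in the capper's x, y. Nothing else stands within 60 mm of the post above the arm.
- lever (a joint): angle of the ratchet lever in rad: 0 at rest against its stop, growing clockwise seen from above, 1.4 at the far stop. A sprung pawl drops into a notch with a click every 0.2 rad (20 mm at the post): the fourth click is at 0.8, the fifth at 1.0, the crests between half-way (0.7 and 0.9). A return spring (6 to 7.5 N at the post) carries the lever home past all notches when let go.
- cooler: bystander: blue block 150 x 130 x 42 mm, with coloured vial caps up to 70 mm high. Origin under its centre.
- tip_box: bystander: white box with teal top and yellow tips, 122 x 87 x 65 mm. Origin under its centre.
- cap_tray: bystander: aluminium tray of coloured caps, 100 x 70 x 22 mm. Origin under its centre.
- timer: bystander: white timer 70 x 70 x 24 mm. Origin under its centre.
Things that resemble listed ones, but are neither listed nor needed, are in the scene too. What is shaped like the capper but brown or green is not meant.

How it is judged:
On the way, in this order (a step that is already met when the one before it is completed fails the run):
1. the plunger is pressed down to its stop while the lever is still at rest (value of joint plunger above 0.012 m and value of joint lever below 0.1 rad), for 0.1 s.
2. the plunger is back up and the gripper holds the lever on its fourth click (value of joint lever between 0.72 and 0.88 rad and contact force between the fingers and lever above 1 N and value of joint plunger below 0.003 m), for 0.3 s.
At the end, for the whole second after the job is handed in: The lever stands still on its fourth click (0.72 to 0.88 rad, within 0.08 rad of the notch) with the gripper's fingers on it (over 1 N), and the plunger is back up (within 3 mm) (all of step 2 and velocity of joint lever between -0.1 and 0.1 rad/s); the arm keeps its last pose, push and grip.
It fails at once if the lever is taken past the crest to the fifth click (value of joint lever above 0.93 rad).
It fails at once if a bystander (cooler, tip box, cap tray, timer) is pushed more than 20 mm or tipped (distance of any of cooler, tip_box, cap_tray, timer from where it was at the start of the episode above 0.02 m or angle between any of cooler, tip_box, cap_tray, timer's own z axis and vertical above 0.3 rad).
It also fails if it takes over 58 s, if anything falls off the work surface, if the arm or the gripper's body presses on something with over 40 N, if the wrist force passes 120 N, or if a joint passes its speed limit or range.

### The arm

A 6-joint arm with a two-finger parallel gripper is mounted at the origin on the work surface. World frame = base frame: x ahead of the robot, y to its left, z up, the work surface at z = 0. Lengths are in m, angles in rad, forces in N, time in s.
With the tool pointing down it reaches from about 0.425 to 1.125 m from the base axis. Payload 14.9 kg.
Tool frame: the origin (TCP) lies midway between the tips of the shut fingers; the grasp point (between the pads) lies 19 mm behind it (manip.grip_point_offset is the z of the grasp point in the tool frame, in m); z points along the fingers, y is the line along which they close (so a half turn about z gives the same grasp; the last joint's range is limited). The gripper opens to 91 mm and grips with 3 to 60 N. Pads are 32 mm wide; open, the fingers measure 118 mm over their backs; the gripper's body (76 mm by 178 mm) begins 60 mm behind the grasp point.
Start: joints at [-1.207, 0.379, 1.734, -0, 1.028, -0.033], TCP at [0.271, -0.646, 0.214] pointing down, gripper open.
Joint ranges: [-2.77, 2.77], [-0.74, 2.19], [0, 2.66], [-1.06, 4.2], [0.31, 2.87], [-3.08, 3.08]. Speed limits (rad/s): [1.89, 1.89, 2.39, 3.14, 3.14, 3.14].

### API

Orientations are given as a unit quaternion [x, y, z, w].
In Python, from station import sensors, imaging, ticket, manip gives the robot as it stands.
- The arm moves only by the shell command python3 -m crank 'ROWS' [OPENING] [FORCE]. ROWS is JSON, a list that holds one entry, the list of rows, each a list of 4 numbers: the shift along the tool's x, y, z in cm, then the turn about the tool's z in rad. A call has 1 to 8 rows; each row shifts and turns the commanded pose from where the row before left it, along the tool's axes as they then stand; what a row does not reach is not made up. A row lasts 1/8 s, in which the tool goes at most 62.5 mm and 10.7 degrees, less where a joint would pass 70% of its speed; a pose out of reach is approached as far as the arm can. A call is refused whole if a number of a shift passes 6.25 or a number of a turn 0.188, either way. A call with a gripper value outside its range is refused whole. OPENING is the finger opening in cm, from 0 to 9.12, set as the call begins (- or left out, the last holds). The fingers move at their own pace and stop on an object; FORCE is the grip in N (left out, the last holds). Time passes only in rows, so rows that do not move let the fingers close. It gives the time, the measured TCP pose, the force, the opening and the grip force at its end, in the units of the state.
- sensors.observe(): the state, without advancing time (a new reading comes with each control period).
- imaging.capture(name): name is "side" or "top"; returns (picture, depth): 420x560x3 uint8, red, green, blue; 420x560 float32, m along the optical axis (not along the pixel's ray), 0 where there is no reading.
- imaging.camera_info(name): a dict with "fovy" (degrees; the focal length in pixels is half the picture's height over the tangent of half this angle, whatever the lens; pixels are square), "cx", "cy" (the principal point, pixels), "position" and "orientation" of the camera in the world. Camera axes: x right, y down, z forward; pixel columns grow to the right and rows downward; lengths in m; the calibration is good to about 2 mm. A picture is of the moment at which its call begins. camera_info takes no time and is no camera call.
- ticket.sign_off(): hands the job in; it is judged then, once.
The state is a dict: "time_s": time; "joints": joint angles; "qd": joint speeds; "joint_efforts": joint torques, N m; "position": TCP position; "tcp_rot": TCP orientation; "wrist_force": force on the tool from outside, world axes, zero at the start; "wrist_torque": the same for the moment, N m; "opening": finger opening in m; "grip_force": force on a finger pad.
Only numpy, scipy, OpenCV 4.12 (cv2) and the standard library are available. Lean on these libraries where they do the work, as an engineer would, in place of code of your own. Each camera call takes 0.05 s, during which the arm holds its last target. There are 200 camera calls.

## Working session

There is one attempt and no reset: what is moved stays moved. The work goes in short steps, Python scripts to look and compute and a shell command to move; the robot and the scene stay as the last step left them, time stands still between calls to the robot, and variables do not carry over. Pictures are saved under pics/ and viewed, at most 10 in all, crops included, and the job is handed in when it is done.

```bash
mkdir -p pics; ls
cat > h.py <<'E'
import numpy as np,cv2
from scipy.spatial.transform import Rotation as R
from station import sensors,imaging,ticket,manip
def cap(n):
    p,d=imaging.capture(n); return p,d
def cloud(n,d):
    i=imaging.camera_info(n); H,W=d.shape; f=H/2/np.tan(np.radians(i['fovy'])/2)
    v,u=np.mgrid[:H,:W]; P=np.stack([(u-i['cx'])/f*d,(v-i['cy'])/f*d,d],-1)
    return P@R.from_quat(i['orientation']).as_matrix().T+np.array(i['position'])
E
python3 - <<'E'
from h import *
for n in('side','top'):
    p,d=cap(n); cv2.imwrite(f'pics/{n}0.png',p[:,:,::-1]); np.save(n+'0.npy',p); np.save(n+'0d.npy',d)
    print(imaging.camera_info(n),(d>0).mean())
s=sensors.observe();print(s, manip.grip_point_offset)
E
```

```text
pics
{'fovy': 44.82409992951823, 'cx': 280.48556888450736, 'cy': 211.14561398104772, 'position': array([-0.11834404, -0.98331619,  1.27296136]), 'orientation': array([ 0.90138455, -0.21921152,  0.09363066, -0.3615045 ])} 0.9960289115646258
{'fovy': 47.56384355876415, 'cx': 286.6288028236122, 'cy': 207.32364518498693, 'position': array([0.25225872, 0.00299604, 1.62402035]), 'orientation': array([ 0.71044976, -0.70153288,  0.037563  , -0.04125258])} 0.9959566326530612
{'time_s': 0.1, 'joints': array([-1.20729797e+00,  3.79335441e-01,  1.73471702e+00,  1.07932739e-06,
        1.02848732e+00, -3.33313844e-02]), 'qd': array([-0.00111055, -0.00140003, -0.00223287, -0.00016932, -0.00060621,
        0.00038137]), 'joint_efforts': array([ 9.06285695e-04, -7.65038466e+01, -4.35294807e+01,  6.52221311e-02,
        3.98734608e-02, -1.08365703e-05]), 'position': array([ 0.27039852, -0.64528913,  0.21337096]), 'tcp_rot': array([ 9.80380208e-01,  1.97115255e-01, -7.73672467e-05, -4.67202113e-04]), 'wrist_force': array([ 1.16704559, -0.21857087, -0.29713291]), 'wrist_torque': array([ 0.03031611, -0.01281978,  0.03189628]), 'grip_force': 0.0, 'opening': 0.09128862233169444} -0.0188
```

View pics/side0.png

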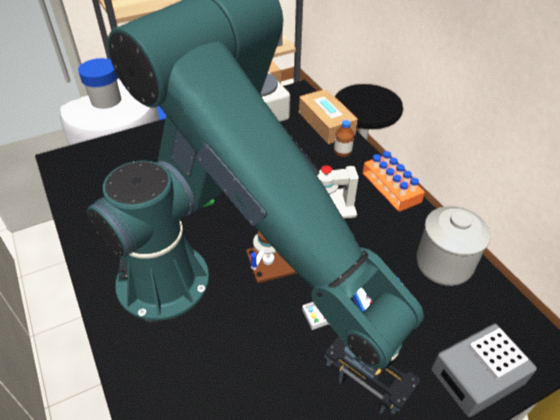

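View pics/top0.png

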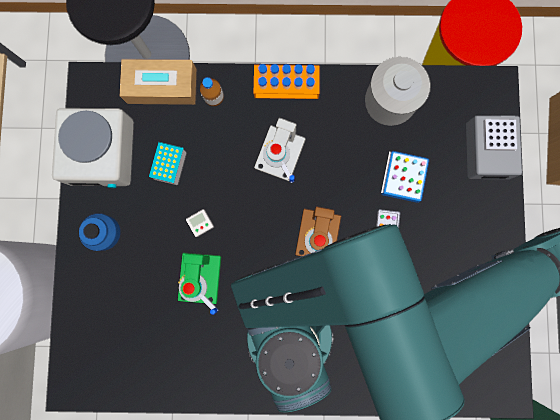

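Candidates for the capper in the top view are white at (278,150), brown at (319,240) and green at (189,288). In the side view the white one is at (335,190) and the brown one at (265,255). I choose the white one. Its red head is at about (277,149) and its blue post at about (291,178). Next I measure it and check it in a close crop.

```bash
cat >> h.py <<'E'
def ray(n,u,v,z):
    i=imaging.camera_info(n); f=210/np.tan(np.radians(i['fovy'])/2)
    r=R.from_quat(i['orientation']).apply([(u-i['cx'])/f,(v-i['cy'])/f,1]); c=np.array(i['position'])
    return c+r*(z-c[2])/r[2]
def blobs(p,lo,hi,box,amin=5):
    x0,y0,x1,y1=box; h=cv2.cvtColor(p,cv2.COLOR_RGB2HSV)[y0:y1,x0:x1]
    m=cv2.inRange(h,lo,hi)
    if lo[0]==0: m|=cv2.inRange(h,(170,)+lo[1:],(180,)+hi[1:])
    k,l,st,c=cv2.connectedComponentsWithStats(m)
    return [(c[j]+[x0,y0],st[j]+np.array([x0,y0,0,0,0])) for j in range(1,k) if st[j,4]>=amin]
E
python3 - <<'E'
from h import *
p=np.load('top0.npy');d=np.load('top0d.npy');C=cloud('top',d)
box=(245,105,315,195)
for nm,lo,hi,z in(('red',(0,150,90),(8,255,255),.176),('blue',(100,150,80),(125,255,255),.160)):
    for c,s in blobs(p,lo,hi,box): 
        u,v=np.round(c).astype(int); print(nm,c,s,'ray',ray('top',*c,z).round(4),'cloud',C[v,u].round(4))
# height bands, white parts
sub=C[105:195,245:315].reshape(-1,3)
for a,b in((.01,.03),(.145,.158),(.17,.18)):
    q=sub[(sub[:,2]>a)&(sub[:,2]<b)]; print(a,len(q),q.mean(0).round(4),cv2.minAreaRect(q[:,:2].astype(np.float32)))
ps=np.load('side0.npy');ds=np.load('side0d.npy');S=cloud('side',ds)
for nm,lo,hi,z in(('red',(0,150,90),(8,255,255),.176),('blue',(100,150,80),(125,255,255),.160)):
    for c,s in blobs(ps,lo,hi,(290,150,365,225)): 
        u,v=np.round(c).astype(int); print('side',nm,c,s,ray('side',*c,z).round(4),S[v,u].round(4))
a=cv2.resize(p[95:200,225:335],None,fx=5,fy=5,interpolation=cv2.INTER_CUBIC)
cv2.imwrite('pics/crop.png',a[:,:,::-1])
# other tall things map
for nm,b in(('rack',(250,60,325,100)),('bottle',(198,75,225,105)),('pot',(362,55,432,128)),('brown',(295,203,345,260))):
    q=C[b[1]:b[3],b[0]:b[2]].reshape(-1,3); q=q[q[:,2]>.02]; print(nm,q.min(0).round(3),q.max(0).round(3))
E
```

```text
red [275.52873563 148.44827586] [271 144  10  10  87] ray [0.5976 0.0484 0.176 ] cloud [0.6004 0.0471 0.1703]
blue [291.82758621 177.89655172] [290 175   5   7  29] ray [ 0.5085 -0.0033  0.16  ] cloud [ 0.5081 -0.0038  0.1605]
0.01 860 [0.6117 0.0379 0.0179] ((0.638197124004364, 0.045681215822696686), (0.3003617525100708, 0.2154870331287384), 0.47826966643333435)
0.145 511 [0.637  0.0322 0.1512] ((0.6026948094367981, 0.03342823684215546), (0.08575674146413803, 0.19725748896598816), 88.47465515136719)
0.17 84 [0.597  0.0489 0.1749] ((0.5967748165130615, 0.04858298972249031), (0.03299663960933685, 0.032866209745407104), 43.36066818237305)
side red [326.12       168.62666667] [321 165  11   9  75] [0.6006 0.0482 0.176 ] [0.5998 0.0476 0.1752]
rack [ 0.252 -0.091  0.021] [0.92  0.131 1.624]
bottle [0.252 0.003 0.02 ] [0.855 0.307 1.624]
pot [ 0.252 -0.436  0.02 ] [0.904 0.003 1.624]
brown [ 0.252 -0.168  0.02 ] [0.427 0.003 1.624]
```

View pics/crop.png

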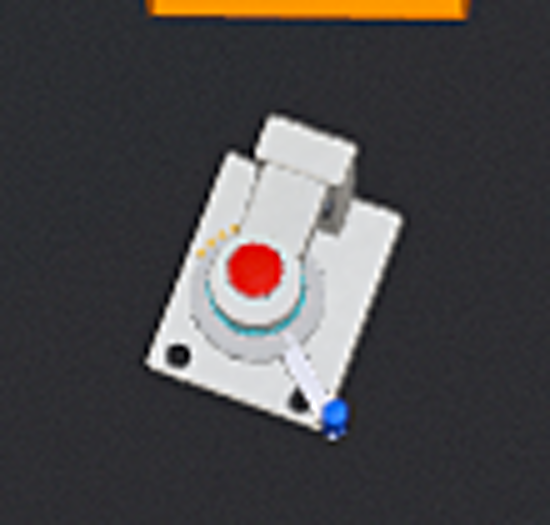

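The crop shows the white capper with the teal ring. The red head is at crop (255,270), or full-image (276,149), and the blue post is at crop (335,415), or full-image (292,178). Both views agree on the axis at about (0.599, 0.048), and its top is at 0.175, against the given 0.176. The post is about 104 mm from the axis, against the given 100 mm, so I act on this.

```bash
python3 -m crank '[[[0,0,-5,0],[4.1,-3.65,0,0],[4.1,-3.65,0,0],[4.1,-3.65,0,0],[4.1,-3.65,0,0],[4.1,-3.65,0,0],[4.1,-3.65,0,0],[4.1,-3.65,0,0]]]' 0 10 && python3 -m crank '[[[4.1,-3.65,0,0],[4.1,-3.65,0,0],[4.1,-3.65,0,0],[4.1,-3.65,0,0],[4.1,-3.65,0,0],[4.1,-3.65,0,0],[0,0,0,0],[0,0,0,0]]]'
```

```text
time_s: 1.1
position: [0.4368, -0.2973, 0.2638]
tcp_rot: [0.98, 0.197, -0.0, -0.0]
wrist_force: [-0.2, 0.0, 0.1]
opening: 0.0138
grip_force: 0.0
time_s: 2.1
position: [0.5783, -0.0021, 0.2636]
tcp_rot: [0.98, 0.197, -0.0, -0.0]
wrist_force: [-0.5, -0.3, -0.3]
opening: 0.0006
grip_force: 0.0
```

```bash
cat > go.py <<'E'
import sys
from h import *
s=sensors.observe(); M=R.from_quat(s['tcp_rot']).as_matrix()
t=np.array([float(a) for a in sys.argv[1:4]])
print('t',s['time_s'],'pos',s['position'].round(4),'heading x',np.arctan2(M[1,0],M[0,0]).round(4),'z',M[:,2].round(3),'F',s['wrist_force'].round(1),'open',round(s['opening'],4),'grip',s['grip_force'],'shift cm',(M.T@(t-s['position'])*100).round(2),'j6',s['joints'].round(2))
E
python3 go.py .599 .0483 .19
```

```text
t 2.1 pos [ 0.5783 -0.0021  0.2636] heading x 0.3974 z [-0.001 -0.    -1.   ] F [-0.5 -0.3 -0.3] open 0.0006 grip 0.0 shift cm [ 3.86 -3.85  7.35] j6 [-0.04  0.13  1.95 -0.    1.06  1.13]
```

```bash
python3 -m crank '[[[3.86,-3.85,0,0],[0,0,2,0],[0,0,2,0],[0,0,2,0],[0,0,1,0],[0,0,0,0],[0,0,0,0]]]'; python3 go.py .599 .0483 .180
python3 - <<'E'
from h import *
p,d=cap('side'); cv2.imwrite('pics/s1.png',cv2.resize(p[110:250,260:440],None,fx=4,fy=4)[:,:,::-1])
E
```

```text
time_s: 2.98
position: [0.5998, 0.0483, 0.1945]
tcp_rot: [0.98, 0.197, 0.0, 0.0]
wrist_force: [0.4, 0.5, 1.0]
opening: 0.0003
grip_force: 0.0
t 2.975 pos [0.5998 0.0483 0.1945] heading x 0.3966 z [ 0.001  0.    -1.   ] F [0.4 0.5 1. ] open 0.0003 grip 0.0 shift cm [-0.08 -0.04  1.45] j6 [ 0.04  0.25  1.95 -0.    0.94  1.22]
```

View pics/s1.png

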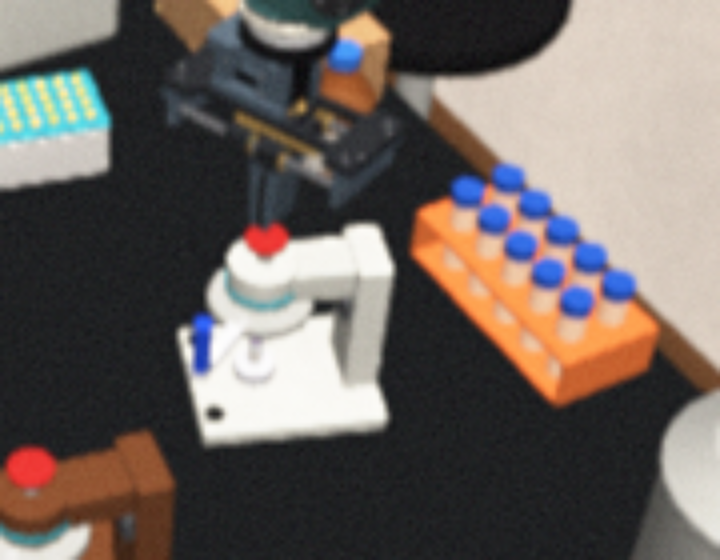

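The side crop shows the shut fingertips right above the red head at crop (265,238). The blue post is clear at crop (203,343). Now I press.

```bash
python3 -m crank '[[[0,0,1.0,0],[0,0,0.8,0],[0,0,0.4,0],[0,0,0.4,0],[0,0,0.3,0],[0,0,0,0]]]'
python3 - <<'E'
from h import *
p,d=cap('side');S=cloud('side',d)
for c,s in blobs(p,(100,150,60),(125,255,255),(300,180,325,215)):
    x,y,w,h=s[:4]; u,v=np.round(c).astype(int)
    print(c,s,'mid .136',ray('side',*c,.136).round(4),'top',ray('side',x+w/2-.5,y,.16).round(4),'bot',ray('side',x+w/2-.5,y+h,.11).round(4),S[v,u].round(4))
E
```

```text
time_s: 3.78
position: [0.5995, 0.0484, 0.165]
tcp_rot: [0.98, 0.197, -0.0, -0.0]
wrist_force: [-2.7, -0.6, 6.4]
opening: 0.0004
grip_force: 3.9
[309.94117647 194.33333333] [308 188   5  15  51] mid .136 [0.5162 0.0028 0.136 ] top [0.5174 0.0069 0.16  ] bot [ 0.511  -0.0094  0.11  ] [ 0.507  -0.0117  0.1542]
```

```bash
python3 -m crank '[[[0,0,0.2,0],[0,0,0.2,0],[0,0,0,0],[0,0,0,0]]]'; python3 go.py .599 .0483 .160
```

```text
time_s: 4.32
position: [0.5996, 0.0485, 0.1622]
tcp_rot: [0.98, 0.197, -0.0, -0.0]
wrist_force: [-9.5, -0.6, 21.3]
opening: 0.0003
grip_force: 10.9
t 4.325 pos [0.5996 0.0485 0.1622] heading x 0.3969 z [-0. -0. -1.] F [-9.5 -0.6 21.3] open 0.0003 grip 10.940674053272232 shift cm [-0.06 -0.01  0.22] j6 [ 0.04  0.29  1.96 -0.    0.89  1.22]
```

At z 0.162 the force jumped to 21 N, so the plunger is on its stop. I hold briefly, then lift and go to the post.

```bash
python3 -m crank '[[[0,0,0,0],[0,0,0,0],[0,0,-2,0],[0,0,-4,0],[0,0,-4,0],[0,0,0,0]]]'; python3 -m crank '[[[0,0,0,-0.127],[0,0,0,0],[0,0,0,0],[0,0,0,0]]]' 9.1; python3 go.py .5125 -.001 .122
```

```text
time_s: 5.08
position: [0.601, 0.0485, 0.264]
tcp_rot: [0.98, 0.197, 0.002, 0.0]
wrist_force: [0.3, 0.5, 0.2]
opening: 0.0002
grip_force: 0.0
time_s: 5.58
position: [0.5993, 0.0484, 0.2605]
tcp_rot: [0.966, 0.258, -0.0, -0.0]
wrist_force: [0.5, -0.4, 0.0]
opening: 0.0377
grip_force: 0.0
t 5.575 pos [0.5993 0.0484 0.2605] heading x 0.5223 z [-0.001 -0.    -1.   ] F [ 0.5 -0.4  0. ] open 0.0377 grip 0.0 shift cm [-9.98 -0.05 13.86] j6 [0.04 0.17 1.91 0.   1.06 1.09]
```

```bash
python3 -m crank '[[[-5,0,0,0],[-5,0,0,0],[0,0,2,0],[0,0,2,0],[0,0,2,0],[0,0,2,0],[0,0,0,0],[0,0,0,0]]]'; python3 go.py .5125 -.001 .122
python3 - <<'E'
from h import *
p,d=cap('side'); cv2.imwrite('pics/s2.png',cv2.resize(p[110:250,260:440],None,fx=4,fy=4)[:,:,::-1])
E
```

```text
time_s: 6.58
position: [0.5132, -0.0016, 0.1816]
tcp_rot: [0.966, 0.259, 0.0, 0.0]
wrist_force: [0.1, 0.3, 0.6]
opening: 0.091
grip_force: 0.0
t 6.575 pos [ 0.5132 -0.0016  0.1816] heading x 0.5234 z [ 0.001 -0.    -1.   ] F [0.1 0.3 0.6] open 0.091 grip 0.0 shift cm [-0.04 -0.09  5.96] j6 [-0.05  0.13  2.13  0.    0.89  1.  ]
```

View pics/s2.png

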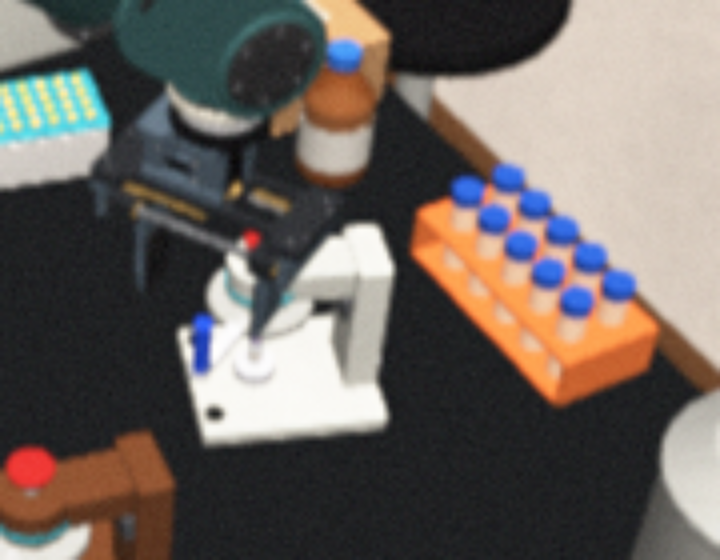

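The crop shows the open fingertips at (140,290) and (258,330). They straddle the blue post, whose top is at (203,320), and the red head is back up. I descend and then grip.

```bash
python3 -m crank '[[[0,0,2,0],[0,0,2,0],[0,0,1.2,0],[0,0,0.7,0],[0,0,0,0],[0,0,0,0]]]' && python3 -m crank '[[[0,0,0,0],[0,0,0,0],[0,0,0,0],[0,0,0,0],[0,0,0,0],[0,0,0,0],[0,0,0,0],[0,0,0,0]]]' 0 30; python3 go.py .5125 -.001 .122
```

```text
time_s: 7.38
position: [0.5132, -0.0016, 0.1225]
tcp_rot: [0.966, 0.259, 0.0, 0.0]
wrist_force: [0.5, -0.0, -0.7]
opening: 0.0907
grip_force: 0.0
time_s: 8.38
position: [0.5123, -0.0011, 0.1218]
tcp_rot: [0.966, 0.259, -0.0, -0.001]
wrist_force: [1.0, 11.6, 4.1]
opening: 0.0159
grip_force: 30.0
t 8.375 pos [ 0.5123 -0.0011  0.1218] heading x 0.5231 z [-0.001  0.001 -1.   ] F [ 1.  11.6  4.1] open 0.0159 grip 30.005458295345306 shift cm [ 0.02  0.   -0.02] j6 [-0.05  0.23  2.15  0.    0.77  1.  ]
```

Gripped: the opening is 15.9 mm on a 16 mm post. The post is 99.8 mm from the axis, as it should be. I now turn the lever in 0.1 rad steps and read the tangential and radial force at each.

```bash
cat > lv.py <<'E'
from h import *
s=sensors.observe(); M=R.from_quat(s['tcp_rot']).as_matrix(); g=s['position']+M[:,2]*manip.grip_point_offset
v=g[:2]-[.599,.0483]; a=np.arctan2(v[1],v[0])%(2*np.pi); f=s['wrist_force']
t=np.array([np.sin(a),-np.cos(a)]); 
print('lever',round(np.radians(209.7)-a,3),'r',np.hypot(*v).round(4),'head',np.arctan2(M[1,0],M[0,0]).round(3),'push',-(f[:2]@t).round(1),'radial',(f[:2]@v/np.hypot(*v)).round(1),'fz',f[2].round(1),'open',s['opening'].round(4),'z',s['position'][2].round(4),s['position'][:2].round(4),s['time_s'])
E
M='python3 lv.py'; $M
python3 -m crank '[[[0.01,-0.5,0,0.05],[0.01,-0.5,0,0.05]]]' >/dev/null; $M
python3 -m crank '[[[0.01,-0.5,0,0.05],[0.01,-0.5,0,0.05]]]' >/dev/null; $M
```

```text
Traceback (most recent call last):
  File "lv.py", line 5, in <module>
    print('lever',round(np.radians(209.7)-a,3),'r',np.hypot(*v).round(4),'head',np.arctan2(M[1,0],M[0,0]).round(3),'push',-(f[:2]@t).round(1),'radial',(f[:2]@v/np.hypot(*v)).round(1),'fz',f[2].round(1),'open',s['opening'].round(4),'z',s['position'][2].round(4),s['position'][:2].round(4),s['time_s'])
                                                                                                                                                                                                                 ^^^^^^^^^^^^^^^^^^
AttributeError: 'float' object has no attribute 'round'
Traceback (most recent call last):
  File "lv.py", line 5, in <module>
    print('lever',round(np.radians(209.7)-a,3),'r',np.hypot(*v).round(4),'head',np.arctan2(M[1,0],M[0,0]).round(3),'push',-(f[:2]@t).round(1),'radial',(f[:2]@v/np.hypot(*v)).round(1),'fz',f[2].round(1),'open',s['opening'].round(4),'z',s['position'][2].round(4),s['position'][:2].round(4),s['time_s'])
                                                                        
[... 167 characters left out ...]
ror: 'float' object has no attribute 'round'
Traceback (most recent call last):
  File "lv.py", line 5, in <module>
    print('lever',round(np.radians(209.7)-a,3),'r',np.hypot(*v).round(4),'head',np.arctan2(M[1,0],M[0,0]).round(3),'push',-(f[:2]@t).round(1),'radial',(f[:2]@v/np.hypot(*v)).round(1),'fz',f[2].round(1),'open',s['opening'].round(4),'z',s['position'][2].round(4),s['position'][:2].round(4),s['time_s'])
                                                                                                                                                                                                                 ^^^^^^^^^^^^^^^^^^
AttributeError: 'float' object has no attribute 'round'
```

```bash
sed -i "s/s\['opening'\].round(4)/s['opening']/" lv.py; M='python3 lv.py'; $M
python3 -m crank '[[[0.01,-0.5,0,0.05],[0,0,0,0]]]' >/dev/null; $M
python3 -m crank '[[[0.01,-0.5,0,0.05],[0,0,0,0]]]' >/dev/null; $M
python3 -m crank '[[[0.01,-0.5,0,0.05],[0,0,0,0]]]' >/dev/null; $M
python3 -m crank '[[[0.01,-0.5,0,0.05],[0,0,0,0]]]' >/dev/null; $M
```

```text
lever 0.191 r 0.0998 head 0.323 push 5.8 radial 0.5 fz -0.6 open 0.015415127586576486 z 0.1219 [0.5045 0.0162] 8.875
lever 0.242 r 0.0998 head 0.274 push 5.5 radial 2.6 fz -0.4 open 0.015183606721619261 z 0.1219 [0.503  0.0211] 9.125
lever 0.293 r 0.0999 head 0.224 push 5.2 radial 0.7 fz 0.8 open 0.015451762960536363 z 0.1219 [0.5017 0.0259] 9.375
lever 0.344 r 0.0999 head 0.174 push 3.2 radial 1.9 fz 2.2 open 0.015652070260055266 z 0.1219 [0.5006 0.031 ] 9.625
lever 0.393 r 0.0999 head 0.125 push 6.9 radial 2.2 fz 1.6 open 0.01593930336946747 z 0.1219 [0.4998 0.0358] 9.875
```

```bash
M='python3 lv.py'
python3 -m crank '[[[0.01,-0.5,0,0.05],[0,0,0,0]]]' >/dev/null; $M
python3 -m crank '[[[0.01,-0.5,0,0.05],[0,0,0,0]]]' >/dev/null; $M
python3 -m crank '[[[0.01,-0.5,0,0.05],[0,0,0,0]]]' >/dev/null; $M
python3 -m crank '[[[0.01,-0.5,0,0.05],[0,0,0,0]]]' >/dev/null; $M
python3 -m crank '[[[0,-0.25,0,0.025],[0,0,0,0]]]' >/dev/null; $M
python3 -m crank '[[[0,-0.25,0,0.025],[0,0,0,0]]]' >/dev/null; $M
python3 -m crank '[[[0,-0.25,0,0.025],[0,0,0,0]]]' >/dev/null; $M
python3 -m crank '[[[0,-0.25,0,0.025],[0,0,0,0]]]' >/dev/null; $M
python3 -m crank '[[[0,-0.25,0,0.025],[0,0,0,0]]]' >/dev/null; $M
```

```text
lever 0.442 r 0.1 head 0.075 push 5.9 radial 3.3 fz 2.2 open 0.015654439793062212 z 0.1219 [0.4993 0.0407] 10.125
lever 0.493 r 0.1 head 0.025 push 6.1 radial 2.0 fz 2.2 open 0.015380327692037312 z 0.1219 [0.499  0.0457] 10.375
lever 0.544 r 0.1001 head -0.025 push 4.7 radial 3.3 fz 2.9 open 0.01550290341876172 z 0.1219 [0.499  0.0509] 10.625
lever 0.593 r 0.1001 head -0.075 push 7.2 radial 3.2 fz 3.4 open 0.015263733164887314 z 0.1219 [0.4992 0.0557] 10.875
lever 0.616 r 0.1001 head -0.1 push 8.6 radial 2.9 fz 2.1 open 0.015287964809116492 z 0.1219 [0.4994 0.058 ] 11.125
lever 0.64 r 0.1001 head -0.125 push 8.5 radial 0.9 fz 3.1 open 0.015248117409511295 z 0.1219 [0.4996 0.0604] 11.375
lever 0.666 r 0.1002 head -0.15 push 8.1 radial 1.6 fz 3.1 open 0.015808896046459475 z 0.1218 [0.4999 0.0631] 11.625
lever 0.692 r 0.1002 head -0.175 push 6.4 radial 0.8 fz 2.4 open 0.015125858312392167 z 0.1219 [0.5003 0.0656] 11.875
lever 0.717 r 0.1002 head -0.2 push 6.4 radial 0.8 fz 2.8 open 0.015325878882379754 z 0.1219 [0.5008 0.0681] 12.125
```

```bash
M='python3 lv.py'
python3 -m crank '[[[0,-0.25,0,0.025],[0,0,0,0]]]' >/dev/null; $M
python3 -m crank '[[[0,-0.25,0,0.025],[0,0,0,0]]]' >/dev/null; $M
python3 -m crank '[[[0,-0.25,0,0.025],[0,0,0,0]]]' >/dev/null; $M
python3 -m crank '[[[0,-0.1,0,0.01],[0,0,0,0],[0,0,0,0],[0,0,0,0]]]' >/dev/null; $M
python3 - <<'E'
from h import *
for n,b in(('side',(110,250,260,440)),('top',(95,235,200,380))):
    p,d=cap(n); S=cloud(n,d)
    for c,s in blobs(p,(100,150,60),(125,255,255),(295,170,330,215) if n=='side' else (262,140,300,200)):
        u,v=np.round(c).astype(int); print(n,c,s,ray(n,*c,.125).round(4),S[v,u].round(4))
    for c,s in blobs(p,(0,150,90),(8,255,255),(300,150,345,180) if n=='side' else (262,140,300,165)):
        x,y=S[s[1]:s[1]+s[3],s[0]:s[0]+s[2]].reshape(-1,3)[:,2],0; print(n,'red',c,s,'max z',np.percentile(x,[50,75,90]).round(4))
    cv2.imwrite(f'pics/{n}3.png',cv2.resize(p[b[0]:b[1],b[2]:b[3]],None,fx=4,fy=4)[:,:,::-1])
E
```

```text
lever 0.743 r 0.1002 head -0.225 push 4.6 radial 1.8 fz 2.2 open 0.015386938453220669 z 0.1219 [0.5013 0.0706] 12.375
lever 0.768 r 0.1002 head -0.25 push 5.3 radial 1.3 fz 2.4 open 0.015759283161804975 z 0.1219 [0.5019 0.073 ] 12.625
lever 0.791 r 0.1002 head -0.275 push 8.3 radial 0.3 fz 3.4 open 0.01499022456346941 z 0.1219 [0.5025 0.0753] 12.875
lever 0.8 r 0.1002 head -0.284 push 7.0 radial 0.2 fz 2.1 open 0.015281295843173956 z 0.1219 [0.5028 0.0762] 13.375
side red [326.05405405 168.60810811] [321 165  11   9  74] max z [0.1736 0.1759 0.1778]
top red [274.56 145.4 ] [271 144   9   4  25] max z [0.1754 0.179  0.4147]
top red [277. 151.] [277 149   1   5   5] max z [0.1793 0.4258 0.4267]
```

View pics/side3.png

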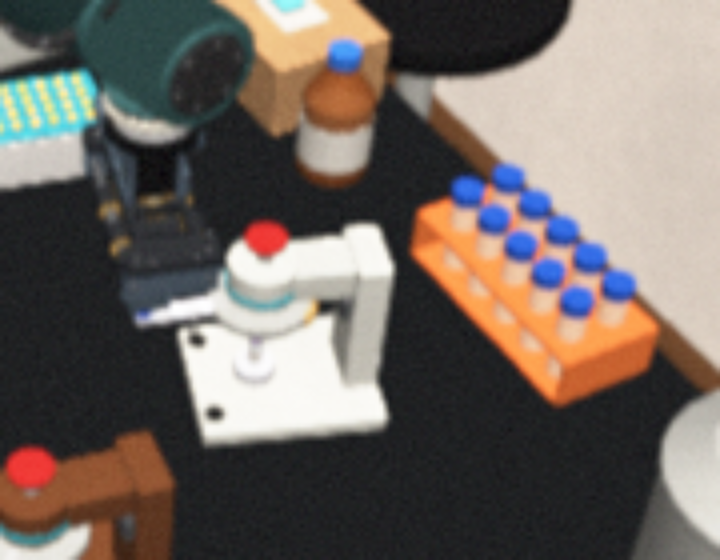

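The crop shows the lever arm swung with the gripper, its end at crop (140,318) held between the fingers, and the red head fully up at (266,238). Reading z from the depth image puts the head at about 0.176. The push fell at 0.34, 0.54 and 0.74 rad (I had no reading around the first crest), and the lever now stands at 0.80, the fourth click.

```bash
python3 -m crank '[[[0,0,0,0],[0,0,0,0],[0,0,0,0],[0,0,0,0]]]' >/dev/null; python3 lv.py; python3 -c "
from station import ticket; print(ticket.sign_off())"
```

```text
lever 0.801 r 0.1002 head -0.284 push 6.9 radial -0.2 fz 2.7 open 0.015591224601370565 z 0.1219 [0.5028 0.0762] 13.975
the job is handed in; nothing more can be done
None
```

The job is handed in: I pressed the plunger to its stop, it sprang back up, and the gripper is holding the lever on the fourth click at about 0.80 rad by my measurement; the hand-in returned no verdict.

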